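# Tin fish poking out over the play shelf's edge

### The arm

A 6-joint arm with a two-finger parallel gripper is mounted at the origin on the work surface. World frame = base frame: x ahead of the robot, y to its left, z up, the work surface at z = 0. Lengths are in m, angles in rad, forces in N, time in s.
With the tool pointing down it reaches from about 0.35 to 0.775 m from the base axis. Payload 5.5 kg.
Tool frame: the origin (TCP) lies at the very end of the fingers, on their centre line; the grasp point (between the pads) lies 19 mm behind it; z points along the fingers, y is the line along which they close (so a half turn about z gives the same grasp; the last joint's range is limited). The gripper opens to 85 mm and grips with 20 to 120 N. Pads are 22 mm wide; open, the fingers measure 114 mm over their backs; the gripper's body (76 mm by 85 mm) begins 54 mm behind the grasp point. The pads swing forward as they close: fully open they stand 13 mm farther back than shut.
Start: joints at [1.184, 0.313, 0.046, 1.304, 0, 1.431], TCP at [0.14, 0.558, 0.231] pointing down, gripper open.
Joint ranges: [-2.76, 2.76], [-0.86, 1.69], [-1.03, 1.26], [-2.2, 2.34], [-1.47, 1.5], [-3.14, 3.14]. Speed limits (rad/s): [2.57, 2.57, 3.14, 3.14, 3.14, 3.14].

### API

Orientations are given as a unit quaternion [w, x, y, z].
In Python, from workcell import env, read_camera, get_calibration gives the robot as it stands.
- The arm moves only by the tool jog_arm, never from a script. Its argument "motion" is one flat list of numbers, 7 for each row, row after row: the shift along the tool's x, y, z as a fraction of full scale, then the turn, a rotation vector about the tool's x, y, z as a fraction of full scale, then the opening, from 0 (shut) to 1 (fully open). In form: [x, y, z, wx, wy, wz, grip, x, y, z, wx, wy, wz, grip, ...]. A call has 1 to 12 rows; each row is the pose to reach, as a shift and turn from the pose commanded when the call began, along the tool's axes at that moment; what a row does not reach only later rows make up. Full scale, the value 1, is 0.2 m for a shift and 90 degrees for a turn. A row lasts 1/8 s, in which the tool goes at most 62.5 mm and 10.7 degrees, less where a joint would pass 70% of its speed; a pose out of reach is approached as far as the arm can. A call with a number of a shift or a turn outside -1 to 1 is refused whole. A call with a gripper value outside its range is refused whole. The fingers move at their own pace and stop on an object; "newtons" is the grip in N (left out, the last holds). Time passes only in rows, so rows that repeat a pose let the fingers close. It gives the time, the measured TCP pose, the force, the opening and the grip force at its end, in the units of the state.
- env.get_state(): the state, without advancing time (a new reading comes with each control period).
- read_camera(name): name is "scene" or "top"; returns the picture (384x512x3 uint8, red, green, blue); there is no depth.
- get_calibration(name): a dict with "fx", "fy", "cx", "cy" (pixels), "world_from_camera" (4x4, takes a point from camera to world coordinates). Camera axes: x right, y down, z forward; pixel columns grow to the right and rows downward; lengths in m; the calibration is good to about 2 mm. A picture is of the moment at which its call begins. get_calibration takes no time and is no camera call.
- env.hand_in(): hands the job in; it is judged then, once.
The state is a dict: "clock": time; "joint_pos": joint angles; "qvel": joint speeds; "tau": joint torques, N m; "tcp_pos": TCP position; "orientation": TCP orientation; "wrist_force": force on the tool from outside, world axes, zero at the start; "ft_torque": the same for the moment, N m; "finger_gap": finger opening in m; "grip_force": force on a finger pad.
Only numpy, scipy, OpenCV 4.12 (cv2) and the standard library are available. Lean on these libraries where they do the work, as an engineer would, in place of code of your own. Each camera call takes 0.05 s, during which the arm holds its last target. There are 200 camera calls.

### The job

Push both tin fish across the zinc shelf so that their noses stick straight out over the far edge, the one with the dark steel strip, each just far enough that the edge lies under its white band, ready for small hands to take. Slide them flat with the fingertips, never lifting or tipping them or letting one drop, and leave the other toys where they are.

Things in the scene. Friction and masses are not known exactly. Their poses are not given: they have to be found in the camera images.
- shelf: (all sizes here in mm) fixed low shelf, 280 deep (x) by 600 wide (y) by 80 high, zinc top flat at z = 80; origin: centre of its underside; x points away from the robot to the far edge, z up. A dark steel strip, 28 wide, is let in flush along the far edge. Nothing stands under the overhang.
- shelf_edge (a point): middle of the shelf's far top edge (shelf x = +140, z = 80); axes as the shelf: x points out over the edge, y along the edge, z up
- fish_blue: blue enamelled tin fish, a rigid flat plate 130 mm long, 6 mm thick, lying on the shelf top, 80 g nominal. Origin: centre of its underside; x points to its nose, z up. Nose tip (rounded, widest body 60) at x = +65; straight square tail end, 66 wide across y, at x = -65. A white band 14 wide runs across its upper face from x = 18 to x = 32. It slides with dry friction and stops where it is left.
- fish_blue_band (a point): middle of the blue fish's white band, on its underside: 25 from the fish's origin towards the nose, 40 back from the nose tip; axes as the fish
- fish_orange: orange enamelled tin fish, a rigid flat plate 130 mm long, 6 mm thick, lying on the shelf top, 80 g nominal. Origin: centre of its underside; x points to its nose, z up. Nose tip (rounded, widest body 60) at x = +65; straight square tail end, 66 wide across y, at x = -65. A white band 14 wide runs across its upper face from x = 18 to x = 32. It slides with dry friction and stops where it is left.
- fish_orange_band (a point): middle of the orange fish's white band, on its underside: 25 from the fish's origin towards the nose, 40 back from the nose tip; axes as the fish
- magnet: loose red horseshoe magnet with steel poles, 70 by 50, 14 high, lying near the far edge between the two fish, poles to +x; origin under the middle. Leave alone
- spanner: loose steel toy spanner, 140 long, lying along x on the -y end of the shelf. Leave alone
- bucket: loose yellow toy bucket, 52 across, 45 high, on the +y end of the shelf; origin under its middle. Leave alone
- watering_can: loose lime plastic watering can, tub 84 across and 85 high, spout and handle 190 overall, 100 high, on the table beyond the -y end of the shelf; origin under the tub. Leave alone
- car: loose wooden toy car, 90 by 61, 52 high, on the table beyond the +y end of the shelf; origin under its middle. Leave alone
- stacker: loose ring stacker, 80 across, 86 high, on the table beyond the +y end of the shelf; origin under its middle. Leave alone
Things that resemble listed ones, but are neither listed nor needed, are in the scene too. Of the things like the fish_orange, leave any that is green; of the rest the smaller one is meant. Leave any pink look-alike of the fish_blue alone.

How it is judged:
At the end, for the whole second after the job is handed in: Each fish lies flat and still on the shelf top, nose out, the middle of its white band within 7 mm of the far edge (so the edge is under the band), pointing square to the edge within 0.2 rad; every other toy within 20 mm of where it was (x of fish_blue_band in the frame of shelf_edge between -0.007 and 0.007 m and x of each of fish_blue, fish_orange in the frame of shelf_edge below -0.01 m and angle between the x axis of each of fish_blue, fish_orange and the x axis of shelf, either way round below 0.2 rad and z of fish_blue in the frame of shelf_edge between -0.003 and 0.004 m and angle between each of fish_blue, fish_orange's own z axis and vertical below 0.06 rad and linear speed of each of fish_blue, fish_orange below 0.01 m/s and angular speed of each of fish_blue, fish_orange below 0.1 rad/s and x of fish_orange_band in the frame of shelf_edge between -0.007 and 0.007 m and z of fish_orange in the frame of shelf_edge between -0.003 and 0.004 m and distance of each of magnet, spanner, bucket, watering_can, car, stacker from where it was at the start of the episode below 0.02 m); the robot touches nothing.
It fails at once if a fish is lifted off the shelf (more than 12 mm) or tipped (more than 0.25 rad) (z of any of fish_blue, fish_orange in the frame of shelf_edge above 0.012 m or angle between any of fish_blue, fish_orange's own z axis and vertical above 0.25 rad).
It fails at once if a fish falls off the shelf (z of any of fish_blue, fish_orange in the frame of shelf_edge below -0.02 m).
It fails at once if another toy is moved (more than 20 mm) (distance of any of magnet, spanner, bucket, watering_can, car, stacker from where it was at the start of the episode above 0.02 m).
It also fails if it takes over 64 s, if anything falls off the work surface, if the arm or the gripper's body presses on something with over 40 N, if the wrist force passes 120 N, or if a joint passes its speed limit or range.

## Working session

There is one attempt and no reset: what is moved stays moved. The work goes in short steps, Python scripts to look and compute and a tool call to move; the robot and the scene stay as the last step left them, time stands still between calls to the robot, and variables do not carry over. Pictures are saved under pics/ and viewed, at most 10 in all, crops included, and the job is handed in when it is done.

Besides the shell and the picture viewer there is one more tool, called after ">>>" as name(argument=value, ...) on one line, values as JSON. jog_arm: Moves the arm, as the interface text tells. Shift numbers are shares of 0.2 m and turn numbers shares of 90 degrees, none past 1 either way. Its arguments: {"type":"object","properties":{"motion":{"type":"array","items":{"type":"number"}},"newtons":{"type":"number"}},"required":["motion"]}

```bash
mkdir -p pics
python3 - <<'E'
from workcell import env, read_camera, get_calibration
import cv2,numpy as np
for n in("scene","top"):
    im=read_camera(n); cv2.imwrite(f"pics/{n}0.png",cv2.resize(im[:,:,::-1],(800,600),interpolation=cv2.INTER_CUBIC)); np.save(f"pics/{n}0.npy",im)
    c=get_calibration(n); print(n,c["fx"],c["fy"],c["cx"],c["cy"],np.round(c["world_from_camera"],4).tolist())
s=env.get_state(); print(s)
E
```

```text
scene 445.1348529499138 445.1348529499138 250.47765356271384 191.38214369532926 [[0.0047, 0.7924, -0.61, 1.3307], [1.0, 0.0012, 0.0094, -0.0134], [0.0082, -0.61, -0.7924, 1.1599], [0.0, 0.0, 0.0, 1.0]]
top 388.55925102015584 388.55925102015584 256.06908411996704 199.01708846133226 [[-0.0158, -0.989, 0.1474, 0.3391], [-0.9997, 0.0185, 0.017, -0.0234], [-0.0196, -0.1471, -0.9889, 1.2568], [0.0, 0.0, 0.0, 1.0]]
{'clock': 0.1, 'joint_pos': array([ 1.18441660e+00,  3.13923563e-01,  4.50742809e-02,  1.30361522e+00,
       -4.76778523e-05,  1.43119919e+00]), 'qvel': array([-0.00058061, -0.00158731,  0.00213257, -0.00190105,  0.00011938,
        0.0005827 ]), 'tau': array([ 2.23644718e-03, -4.81724346e+01,  2.99245030e+01,  1.27137074e-02,
       -1.60991858e-04, -3.76708424e-07]), 'tcp_pos': array([0.14030593, 0.55713185, 0.23049156]), 'orientation': array([-1.93816656e-04,  1.23078354e-01,  9.92396605e-01, -8.11608143e-04]), 'wrist_force': array([0.48476102, 0.03420521, 0.23190013]), 'ft_torque': array([-0.00064433,  0.03706888,  0.05789116]), 'grip_force': 0.0, 'finger_gap': 0.08526611129227629}
```

View pics/top0.png

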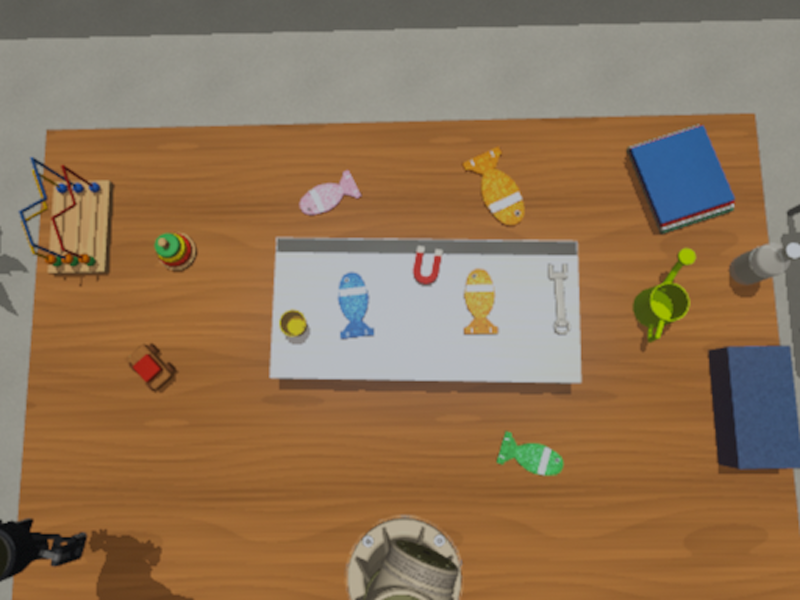

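View pics/scene0.png

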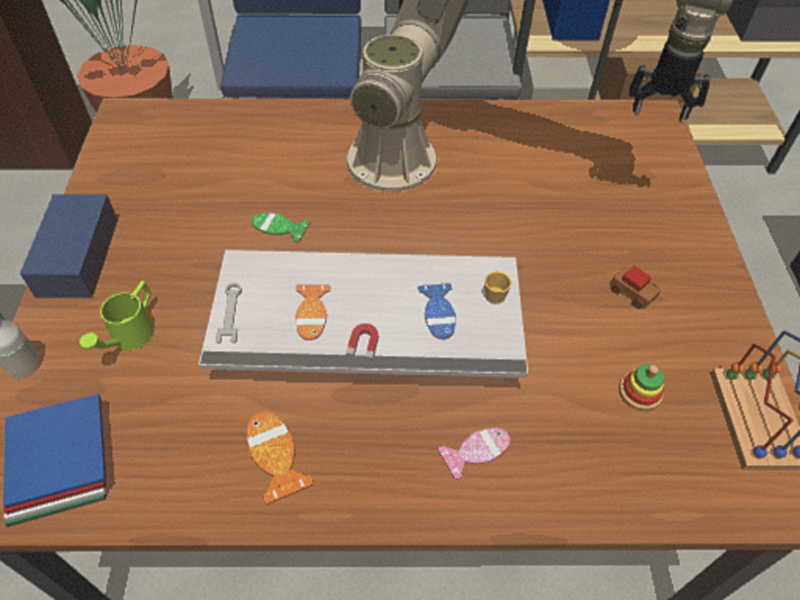

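Top view (800x600 scale): the blue fish is at (354,305). Orange candidates are the one on the shelf at (480,302), the larger one on the table at (500,190) and a green one at (533,456). A pink one is at (330,193). The smaller orange on the shelf and the blue on the shelf fit. I'll measure them in a rectified enlarged view.

```bash
cat > h.py <<'E'
from workcell import env, read_camera, get_calibration
import cv2,numpy as np
def proj(n,P):
    c=get_calibration(n);T=np.linalg.inv(np.array(c["world_from_camera"]))
    q=np.atleast_2d(P)@T[:3,:3].T+T[:3,3]
    return np.c_[c["fx"]*q[:,0]/q[:,2]+c["cx"],c["fy"]*q[:,1]/q[:,2]+c["cy"]]
X1,Y1=0.72,0.38   # rectified: 1 px = 1mm ; row=(X1-x), col=(Y1-y)
def rect(n,im,z):
    W=np.array([[.3,-.3,z],[.3,.3,z],[.7,.3,z],[.7,-.3,z]])
    d=np.float32([[(Y1-y)*1000,(X1-x)*1000] for x,y,_ in W])
    H=cv2.getPerspectiveTransform(np.float32(proj(n,W)),d)
    return cv2.warpPerspective(im,H,(760,440),flags=cv2.INTER_CUBIC)
def measure(n,im):
    r=rect(n,im,.086);h=cv2.cvtColor(r,cv2.COLOR_RGB2HSV);out={}
    for k,(lo,hi) in dict(blue=(95,125),orange=(10,24)).items():
        m=cv2.inRange(h,(lo,110,90),(hi,255,255));m[:40 if n=="top" else 0]=m[:40 if n=="top" else 0]
        m=cv2.morphologyEx(m,cv2.MORPH_CLOSE,np.ones((25,25)))
        nn,l,st,ce=cv2.connectedComponentsWithStats(m)
        for i in range(1,nn):
            if 3500<st[i,4]<9000:
                p=np.argwhere(l==i)[:,::-1].astype(float)
                c=p.mean(0);u=np.linalg.svd(p-c,full_matrices=False)[2][0]
                if u[1]>0:u=-u
                t=(p-c)@u; 
                mid=c+u*(t.max()+t.min())/2
                print(n,k,"centre",round(X1-mid[1]/1000,4),round(Y1-mid[0]/1000,4),"yaw",round(np.arctan2(-u[0],-u[1]),3),"len",t.max()-t.min(),"area",st[i,4],"bbox x",X1-(st[i,1]+st[i,3])/1000,X1-st[i,1]/1000,"y",Y1-(st[i,0]+st[i,2])/1000,Y1-st[i,0]/1000)
    return r
def edge(n,im):
    r=rect(n,im,.080);h=cv2.cvtColor(r,cv2.COLOR_RGB2HSV)
    m=cv2.inRange(h,(0,0,170),(180,40,255));m=cv2.morphologyEx(m,cv2.MORPH_OPEN,np.ones((5,5)))
    m=cv2.morphologyEx(m,cv2.MORPH_CLOSE,np.ones((70,70)))
    cs,_=cv2.findContours(m,cv2.RETR_EXTERNAL,cv2.CHAIN_APPROX_NONE);c=max(cs,key=cv2.contourArea)
    print(n,"zinc box (no strip)",[(round(X1-b/1000,3),round(Y1-a/1000,3)) for a,b in cv2.boxPoints(cv2.minAreaRect(c))])
    return r
E
python3 - <<'E'
from h import *
for n in("top","scene"):
    im=np.load(f"pics/{n}0.npy"); r=measure(n,im); e=edge(n,im)
    cv2.imwrite(f"pics/r_{n}.png",e[:,:,::-1])
E
```

```text
top blue centre 0.5291 0.0886 yaw 0.104 len 125.37640631502944 area 5708 bbox x 0.46299999999999997 0.591 y 0.05099999999999999 0.11699999999999999
top orange centre 0.531 -0.1574 yaw 0.003 len 126.0932817609733 area 5922 bbox x 0.46699999999999997 0.594 y -0.18999999999999995 -0.126
top zinc box (no strip) [(np.float32(0.389), np.float32(0.252)), (np.float32(0.651), np.float32(0.244)), (np.float32(0.631), np.float32(-0.387)), (np.float32(0.369), np.float32(-0.379))]
scene blue centre 0.5304 0.0901 yaw 0.098 len 124.77480177889208 area 5615 bbox x 0.46499999999999997 0.592 y 0.05199999999999999 0.119
scene orange centre 0.5326 -0.1558 yaw 0.011 len 128.60460906317084 area 6236 bbox x 0.46699999999999997 0.597 y -0.18899999999999995 -0.124
scene zinc box (no strip) [(np.float32(0.297), np.float32(0.256)), (np.float32(0.638), np.float32(0.245)), (np.float32(0.618), np.float32(-0.387)), (np.float32(0.277), np.float32(-0.376))]
```

View pics/r_top.png

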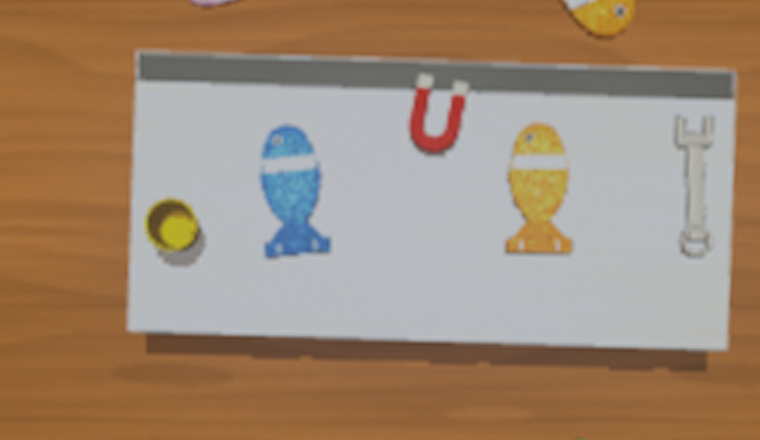

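View pics/r_scene.png

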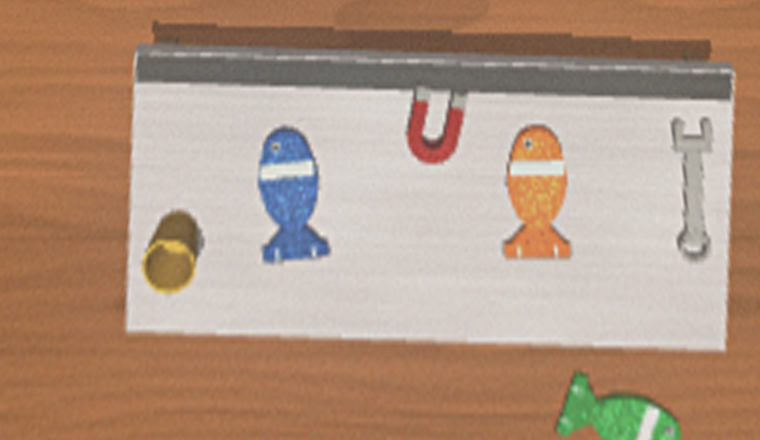

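The rectified views confirm the targets: blue tail at (297,252) and orange tail at (539,252), with the larger orange and the pink one off the shelf. The shelf yaw is about -0.033. The far edge runs from x=0.670 at y=0.245 to x=0.650 at y=-0.356, and the near edge sits 280 mm behind it, as it should. I'll start the approach.

>>> jog_arm(motion=[-1,-0.95,0,0,0,-0.136,0.5,-1,-0.95,0,0,0,-0.136,0.5,-1,-0.95,0,0,0,-0.136,0.5,-1,-0.95,0,0,0,-0.136,0.5,-1,-0.95,0,0,0,-0.136,0.5,-1,-0.95,0,0,0,-0.136,0.5,-1,-0.95,0,0,0,-0.136,0.5,-1,-0.95,0,0,0,-0.136,0.5])

```text
clock: 1.1
tcp_pos: [0.2875, 0.3253, 0.2312]
orientation: [-0.0, 0.016, 1.0, 0.0]
wrist_force: [-0.2, 0.3, 0.9]
finger_gap: 0.0426
grip_force: 0.0
```

```bash
cat > go.py <<'E'
import sys,numpy as np
from workcell import env
from scipy.spatial.transform import Rotation as R
s=env.get_state();q=s["orientation"];r=R.from_quat([q[1],q[2],q[3],q[0]])
ty=r.as_matrix()[:,1];cur=np.arctan2(ty[1],ty[0])
print("t",round(s["clock"],2),"p",np.round(s["tcp_pos"],4),"shelf-rel yaw",round(cur-(np.pi/2-.033),4),"F",np.round(s["wrist_force"],2),"gap",round(s["finger_gap"],4))
# target frame: tool down, tool y along shelf y
y=np.array([.033,.99946,0]);z=np.array([0,0,-1.]);T=np.c_[np.cross(y,z),y,z]
for a in sys.argv[1:]:
    p=np.array(eval(a));d=r.inv().apply(p-s["tcp_pos"])/.2
    print(p,"shift",np.round(d,4),"turn",np.round((r.inv()*R.from_matrix(T)).as_rotvec()/(np.pi/2),4))
E
python3 go.py "(.44,.083,.2)" "(.44,.083,.12)"
```

```text
t 1.1 p [0.2875 0.3253 0.2312] shelf-rel yaw 0.0015 F [-0.16  0.32  0.86] gap 0.0426
[0.44  0.083 0.2  ] shift [-0.8005 -1.1869  0.1555] turn [ 0.     -0.0002  0.001 ]
[0.44  0.083 0.12 ] shift [-0.8006 -1.1869  0.5555] turn [ 0.     -0.0002  0.001 ]
```

>>> jog_arm(motion=[-0.8,-1,0,0,0,0,0.5,-0.8,-1,0,0,0,0,0.5,-0.8,-1,0,0,0,0,0.5,-0.8,-1,0,0,0,0,0.5,-0.8,-1,0,0,0,0,0.5,-0.8,-1,0,0,0,0,0.5,-0.8,-1,0,0,0,0,0.5])

```text
clock: 1.98
tcp_pos: [0.4403, 0.1208, 0.2312]
orientation: [-0.0, 0.015, 1.0, 0.0]
wrist_force: [-0.3, -0.2, -0.0]
finger_gap: 0.0427
grip_force: 0.0
```

```bash
python3 go.py "(.44,.083,.12)" "(.44,.083,.09)"
```

```text
t 1.98 p [0.4403 0.1208 0.2312] shelf-rel yaw 0.0024 F [-0.25 -0.17 -0.03] gap 0.0427
[0.44  0.083 0.12 ] shift [-0.0047 -0.189   0.5558] turn [ 0.0002 -0.0005  0.0015]
[0.44  0.083 0.09 ] shift [-0.0048 -0.1891  0.7058] turn [ 0.0002 -0.0005  0.0015]
```

>>> jog_arm(motion=[0,-0.19,0.3,0,0,0,0.5,0,-0.19,0.55,0,0,0,0.5,0,-0.19,0.65,0,0,0,0.5,0,-0.19,0.7,0,0,0,0.5,0,-0.19,0.7,0,0,0,0.5,0,-0.19,0.7,0,0,0,0.5])

```text
clock: 2.72
tcp_pos: [0.441, 0.0819, 0.0925]
orientation: [0.001, 0.016, 1.0, 0.0]
wrist_force: [-0.3, -1.2, -0.2]
finger_gap: 0.043
grip_force: 0.0
```

```bash
python3 go.py
python3 - <<'E'
from h import *
im=read_camera("scene");np.save("pics/s1.npy",im)
cv2.imwrite("pics/s1.png",cv2.resize(im[130:260,200:370,::-1],None,fx=4,fy=4,interpolation=cv2.INTER_CUBIC))
E
```

```text
t 2.73 p [0.441  0.0819 0.0925] shelf-rel yaw 0.001 F [-0.34 -1.22 -0.17] gap 0.043
```

View pics/s1.png

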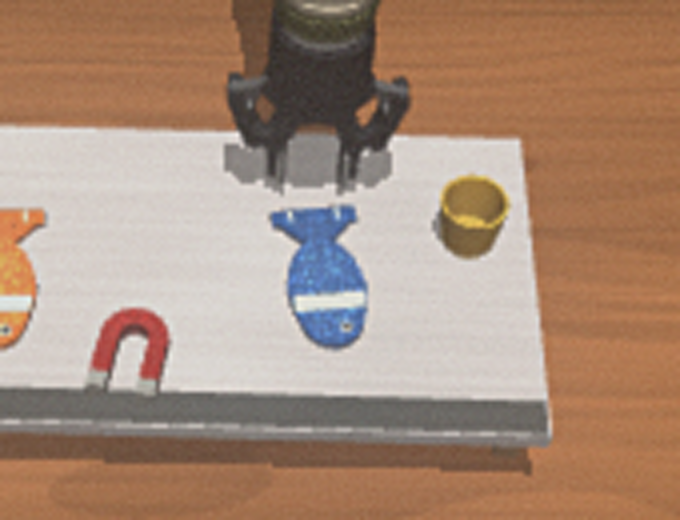

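The crop shows the fingertips at (277,185) and (345,185), just behind the blue tail, which spans columns 272–355, and between its corners. Next I'll lower in small steps until they touch.

>>> jog_arm(motion=[0,0,0.02,0,0,0,0.5,0,0,0.035,0,0,0,0.5,0,0,0.045,0,0,0,0.5,0,0,0.045,0,0,0,0.5])

```text
clock: 3.28
tcp_pos: [0.4398, 0.0813, 0.0821]
orientation: [-0.0, 0.017, 1.0, 0.0]
wrist_force: [0.5, 0.4, 0.0]
finger_gap: 0.0425
grip_force: 0.0
```

>>> jog_arm(motion=[0,0,0.01,0,0,0,0.5,0,0,0.01,0,0,0,0.5,0,0,0.01,0,0,0,0.5])

```text
clock: 3.65
tcp_pos: [0.44, 0.0813, 0.0803]
orientation: [-0.0, 0.017, 1.0, 0.0]
wrist_force: [-1.0, 0.2, 0.6]
finger_gap: 0.0426
grip_force: 0.0
```

>>> jog_arm(motion=[0,0,0.01,0,0,0,0.5,0,0,0.01,0,0,0,0.5])

```text
clock: 3.9
tcp_pos: [0.44, 0.0813, 0.0782]
orientation: [0.0, 0.017, 1.0, 0.0]
wrist_force: [-0.0, 0.1, -0.2]
finger_gap: 0.043
grip_force: 0.0
```

>>> jog_arm(motion=[0,0,0.01,0,0,0,0.5,0,0,0.01,0,0,0,0.5])

```text
clock: 4.15
tcp_pos: [0.4401, 0.0814, 0.0781]
orientation: [0.0, 0.017, 1.0, -0.0]
wrist_force: [-6.1, -0.9, 17.7]
finger_gap: 0.0434
grip_force: 9.0
```

>>> jog_arm(motion=[0,0,0.005,0,0,0,0.5,0,0,0.005,0,0,0,0.5])

```text
clock: 4.4
tcp_pos: [0.4401, 0.0814, 0.078]
orientation: [0.001, 0.017, 1.0, -0.0]
wrist_force: [-8.7, -0.7, 27.6]
finger_gap: 0.0427
grip_force: 13.6
```

>>> jog_arm(motion=[0,0,-0.022,0,0,0,0.5,0,0,-0.022,0,0,0,0.5,0,0,-0.022,0,0,0,0.5])

```text
clock: 4.78
tcp_pos: [0.4398, 0.0813, 0.0793]
orientation: [-0.0, 0.017, 1.0, 0.0]
wrist_force: [-0.3, -0.1, -0.3]
finger_gap: 0.0425
grip_force: 0.0
```

>>> jog_arm(motion=[-0.03,0,0,0,0,0,0.5,-0.06,0,0,0,0,0,0.5,-0.09,0,0,0,0,0,0.5,-0.12,0,0,0,0,0,0.5,-0.15,0,0,0,0,0,0.5,-0.18,0,0,0,0,0,0.5,-0.2,0,0,0,0,0,0.5,-0.2,0,0,0,0,0,0.5])

```text
clock: 5.78
tcp_pos: [0.4805, 0.08, 0.0797]
orientation: [0.0, 0.017, 1.0, 0.0]
wrist_force: [-0.8, -0.3, -0.3]
finger_gap: 0.0427
grip_force: 0.0
```

```bash
python3 go.py
python3 - <<'E'
from h import *
for n in("scene","top"): measure(n,read_camera(n))
E
```

```text
t 5.78 p [0.4805 0.08   0.0797] shelf-rel yaw -0.0003 F [-0.84 -0.33 -0.26] gap 0.0427
scene blue centre 0.5572 0.0835 yaw 0.01 len 125.82825201105297 area 5765 bbox x 0.493 0.62 y 0.05099999999999999 0.11399999999999999
scene orange centre 0.5326 -0.1557 yaw 0.009 len 128.78130632715084 area 6230 bbox x 0.46699999999999997 0.597 y -0.18899999999999995 -0.124
top orange centre 0.531 -0.1574 yaw 0.003 len 126.10259768621647 area 5923 bbox x 0.46699999999999997 0.594 y -0.18999999999999995 -0.126
```

>>> jog_arm(motion=[-0.04,0,0,0,0,0,0.5,-0.08,0,0,0,0,0,0.5,-0.12,0,0,0,0,0,0.5,-0.16,0,0,0,0,0,0.5,-0.2,0,0,0,0,0,0.5,-0.24,0,0,0,0,0,0.5,-0.28,0,0,0,0,0,0.5,-0.31,0,0,0,0,0,0.5,-0.34,0,0,0,0,0,0.5,-0.35,0,0,0,0,0,0.5,-0.35,0,0,0,0,0,0.5])

```text
clock: 7.25
tcp_pos: [0.5503, 0.0777, 0.0797]
orientation: [0.0, 0.017, 1.0, 0.0]
wrist_force: [0.1, 0.3, 0.1]
finger_gap: 0.0426
grip_force: 0.0
```

```bash
cat >> h.py <<'E'
def band(n,im,y0,save):
    # far edge profile beside fish and band rows along fish axis, on 4x rectified strips
    e=rect(n,im,.080);r=rect(n,im,.086)
    g=cv2.cvtColor(e,cv2.COLOR_RGB2GRAY).astype(float);h=cv2.cvtColor(r,cv2.COLOR_RGB2HSV)
    for dy in(-.065,-.045,.045,.065):
        c=int((Y1-y0-dy)*1000);print("edge prof y",round(y0+dy,3),[int(v) for v in g[38:90:2,c-4:c+5].mean(1)])
    for dy in(-.012,0,.012):
        c=int((Y1-y0-dy)*1000);s=h[20:130,c-3:c+4,1].mean(1);w=np.where(s<0.5*np.median(s))[0]+20
        print("lowsat x",y0+dy,np.round(X1-w/1000,3).tolist())
    cv2.imwrite(save,cv2.resize(r[20:150,int((Y1-y0)*1000)-80:int((Y1-y0)*1000)+80,::-1],None,fx=4,fy=4,interpolation=cv2.INTER_CUBIC))
E
python3 go.py
python3 - <<'E'
from h import *
for n in("scene","top"):
    im=read_camera(n);np.save(f"pics/b_{n}.npy",im);measure(n,im);band(n,im,.083,f"pics/b_{n}.png")
E
```

```text
t 7.25 p [0.5503 0.0777 0.0797] shelf-rel yaw -0.0002 F [0.12 0.29 0.14] gap 0.0426
scene blue centre 0.6268 0.0779 yaw -0.026 len 126.4405457897137 area 5845 bbox x 0.5619999999999999 0.69 y 0.04799999999999999 0.10999999999999999
scene orange centre 0.5327 -0.1559 yaw 0.012 len 128.71947817990554 area 6241 bbox x 0.46699999999999997 0.597 y -0.18899999999999995 -0.124
edge prof y 0.018 [90, 88, 87, 87, 83, 90, 109, 121, 127, 139, 155, 166, 145, 114, 104, 101, 102, 105, 107, 108, 106, 102, 100, 103, 112, 143]
edge prof y 0.038 [93, 93, 92, 89, 84, 94, 118, 128, 129, 145, 151, 139, 121, 107, 102, 103, 106, 107, 107, 108, 107, 104, 99, 102, 125, 166]
edge prof y 0.128 [96, 96, 93, 92, 101, 112, 118, 132, 143, 142, 128, 112, 103, 103, 103, 104, 104, 103, 102, 104, 103, 97, 103, 125, 172, 210]
edge prof y 0.148 [92, 94, 94, 95, 108, 120, 120, 144, 167, 153, 127, 110, 100, 101, 101, 103, 105, 104, 102, 101, 100, 97, 117, 148, 187, 210]
lowsat x 0.07100000000000001 [0.693, 0.692, 0.658, 0.657, 0.656, 0.655, 0.654, 0.653, 0.652, 0.651, 0.65, 0.649, 0.648, 0.647, 0.646, 0.645, 0.644]
lowsat
[... 478 characters left out ...]
97 0.594 y -0.18999999999999995 -0.126
edge prof y 0.018 [115, 114, 113, 113, 114, 114, 112, 107, 114, 138, 152, 145, 119, 99, 103, 104, 104, 105, 105, 105, 106, 106, 105, 107, 121, 149]
edge prof y 0.038 [114, 113, 113, 113, 114, 113, 112, 108, 115, 131, 136, 127, 109, 99, 103, 103, 103, 104, 104, 104, 105, 104, 106, 110, 130, 157]
edge prof y 0.128 [166, 164, 163, 164, 163, 163, 163, 163, 162, 162, 162, 162, 162, 161, 159, 155, 151, 148, 148, 148, 148, 148, 148, 148, 148, 148]
edge prof y 0.148 [166, 164, 163, 163, 163, 163, 163, 163, 163, 163, 163, 163, 162, 160, 158, 155, 154, 154, 154, 154, 154, 154, 154, 154, 154, 154]
lowsat x 0.07100000000000001 []
lowsat x 0.083 []
lowsat x 0.095 []
```

View pics/b_top.png

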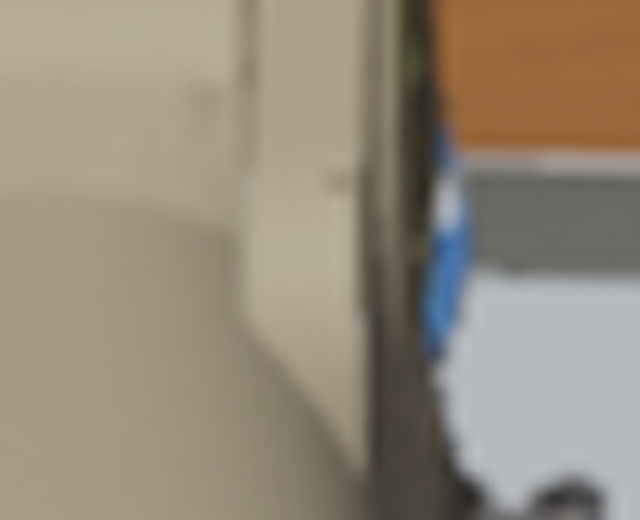

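The arm hides the fish from the top camera, so the scene camera has to do this part. It puts the band middle at x≈0.6513. I'll fit the edge more precisely from the initial pictures.

Run:
```python
from h import *
def cross(p,rows,rising):
    d=np.gradient(cv2.GaussianBlur(p[:,None],(1,5),0)[:,0])*(1 if rising else -1)
    seg=d[rows[0]:rows[1]];i=np.clip(seg,0,None)*(seg>.4*seg.max());return (i*np.arange(*rows)).sum()/i.sum()
for n in("scene","top"):
    g=cv2.cvtColor(rect(n,np.load(f"pics/{n}0.npy"),.080),cv2.COLOR_RGB2GRAY).astype(float)
    ys=[c for c in range(160,700,10) if not 400<c<480]
    ex=lambda c:int(50+ (c-135)*.0333)
    for nm,off,ris in(("wood/rim",(-12,6),True),("rim/strip",(2,16),False),("strip/zinc",(20,45),True),("near",(265,295),False)):
        X=[];Y=[]
        for c in ys:
            p=g[:,c-4:c+5].mean(1);b=ex(c)
            X.append(X1-(cross(p,(b+off[0],b+off[1]),ris)+.0)/1000);Y.append(Y1-c/1000)
        X=np.array(X);Y=np.array(Y);k=np.ones(len(X),bool)
        for _ in range(4):
            f=np.polyfit(Y[k],X[k],1);r=X-np.polyval(f,Y);k=abs(r)<max(.001,2*np.std(r[k]))
        print(n,nm,"slope",round(f[0],4),"x(.078)",round(np.polyval(f,.078),4),"x(-.16)",round(np.polyval(f,-.16),4),"sd",round(r[k].std(),4),k.sum(),len(k))
```

```text
scene wood/rim slope 0.0304 x(.078) 0.6681 x(-.16) 0.6609 sd 0.001 38 47
scene rim/strip slope 0.0317 x(.078) 0.6599 x(-.16) 0.6523 sd 0.0006 47 47
scene strip/zinc slope 0.0321 x(.078) 0.6334 x(-.16) 0.6258 sd 0.0003 47 47
scene near slope 0.0317 x(.078) 0.3831 x(-.16) 0.3756 sd 0.0004 47 47
top wood/rim slope 0.0332 x(.078) 0.6667 x(-.16) 0.6588 sd 0.0006 45 47
top rim/strip slope 0.0319 x(.078) 0.66 x(-.16) 0.6524 sd 0.0005 47 47
top strip/zinc slope 0.0332 x(.078) 0.6347 x(-.16) 0.6268 sd 0.0003 47 47
top near slope 0.0321 x(.078) 0.3832 x(-.16) 0.3755 sd 0.0003 47 47
```

>>> jog_arm(motion=[-0.02,0,0,0,0,0,0.5,-0.04,0,0,0,0,0,0.5,-0.055,0,0,0,0,0,0.5,-0.06,0,0,0,0,0,0.5,-0.06,0,0,0,0,0,0.5,-0.06,0,0,0,0,0,0.5])

```text
clock: 8.1
tcp_pos: [0.5621, 0.0773, 0.0798]
orientation: [0.0, 0.017, 1.0, 0.0]
wrist_force: [1.2, -0.6, 0.6]
finger_gap: 0.0424
grip_force: 0.0
```

```bash
python3 go.py "(.545,.078,.08)" "(.545,.078,.14)"
python3 - <<'E'
from h import *
im=read_camera("scene");measure("scene",im)
E
```

```text
t 8.1 p [0.5621 0.0773 0.0798] shelf-rel yaw -0.0002 F [ 1.19 -0.63  0.56] gap 0.0424
[0.545 0.078 0.08 ] shift [ 0.0857  0.0007 -0.0011] turn [ 0.      0.0003 -0.0001]
[0.545 0.078 0.14 ] shift [ 0.0856  0.0007 -0.3011] turn [ 0.      0.0003 -0.0001]
scene blue centre 0.638 0.0777 yaw -0.034 len 126.45320217362249 area 5845 bbox x 0.573 0.701 y 0.04799999999999999 0.11099999999999999
scene orange centre 0.5327 -0.1558 yaw 0.014 len 128.5356558943248 area 6229 bbox x 0.46699999999999997 0.597 y -0.18899999999999995 -0.124
```

>>> jog_arm(motion=[0.05,0,0,0,0,0,0.5,0.12,0,0,0,0,0,0.5,0.15,0,0,0,0,0,0.5,0.15,0,-0.25,0,0,0,0.5,0.2,0,-0.4,0,0,0,0.5,0.4,-0.3,-0.4,0,0,0,0.5,0.6,-0.6,-0.4,0,0,0,0.5,0.6,-1,-0.4,0,0,0,0.5,0.6,-1,-0.4,0,0,0,0.5,0.6,-1,-0.4,0,0,0,0.5,0.6,-1,-0.4,0,0,0,0.5])

```text
clock: 9.52
tcp_pos: [0.4351, -0.1182, 0.1597]
orientation: [0.0, 0.017, 1.0, 0.0]
wrist_force: [-0.7, 0.1, -0.7]
finger_gap: 0.043
grip_force: 0.0
```

```bash
python3 go.py "(.438,-.157,.12)" "(.438,-.157,.0797)"
python3 - <<'E'
from h import *
for n in("scene","top"):
    im=read_camera(n);np.save(f"pics/c_{n}.npy",im);measure(n,im)
E
```

```text
t 9.53 p [ 0.4351 -0.1182  0.1597] shelf-rel yaw -0.0005 F [-0.75  0.1  -0.65] gap 0.043
[ 0.438 -0.157  0.12 ] shift [-0.0211 -0.1934  0.1984] turn [ 0.0003  0.     -0.0003]
[ 0.438  -0.157   0.0797] shift [-0.0211 -0.1935  0.3999] turn [ 0.0003  0.     -0.0003]
scene blue centre 0.6384 0.0776 yaw -0.034 len 125.24790639478837 area 5745 bbox x 0.574 0.701 y 0.04799999999999999 0.10999999999999999
scene orange centre 0.5329 -0.1557 yaw 0.007 len 128.1752506667919 area 6203 bbox x 0.46799999999999997 0.597 y -0.18899999999999995 -0.124
top blue centre 0.637 0.0759 yaw -0.035 len 126.12408845637574 area 5767 bbox x 0.573 0.7 y 0.045999999999999985 0.10899999999999999
```

>>> jog_arm(motion=[-0.02,-0.195,0.1,0,0,0,0.5,-0.02,-0.195,0.25,0,0,0,0.5,-0.02,-0.195,0.35,0,0,0,0.5,-0.02,-0.195,0.385,0,0,0,0.5,-0.02,-0.195,0.4,0,0,0,0.5,-0.02,-0.195,0.4,0,0,0,0.5,-0.02,-0.195,0.4,0,0,0,0.5])

```text
clock: 10.5
tcp_pos: [0.4387, -0.1579, 0.0804]
orientation: [0.001, 0.016, 1.0, -0.0]
wrist_force: [0.3, -0.3, 0.6]
finger_gap: 0.0422
grip_force: 0.0
```

>>> jog_arm(motion=[-0.03,0,0,0,0,0,0.5,-0.06,0,0,0,0,0,0.5,-0.09,0,0,0,0,0,0.5,-0.12,0,0,0,0,0,0.5,-0.15,0,0,0,0,0,0.5,-0.18,0,0,0,0,0,0.5,-0.2,0,0,0,0,0,0.5,-0.2,0,0,0,0,0,0.5])

```text
clock: 11.5
tcp_pos: [0.4785, -0.1591, 0.0796]
orientation: [0.0, 0.016, 1.0, 0.0]
wrist_force: [-0.2, -0.2, -0.3]
finger_gap: 0.0425
grip_force: 0.0
```

```bash
python3 go.py "(.545,-.162,.0797)"
python3 - <<'E'
from h import *
measure("scene",read_camera("scene"))
E
```

```text
t 11.5 p [ 0.4785 -0.1591  0.0796] shelf-rel yaw 0.0001 F [-0.17 -0.19 -0.26] gap 0.0425
[ 0.545  -0.162   0.0797] shift [-3.327e-01 -3.600e-03 -2.000e-04] turn [0.     0.0002 0.    ]
scene blue centre 0.6385 0.0777 yaw -0.036 len 125.37494063783106 area 5768 bbox x 0.574 0.701 y 0.04799999999999999 0.10999999999999999
scene orange centre 0.5548 -0.159 yaw -0.03 len 130.37929335387702 area 6347 bbox x 0.488 0.62 y -0.18999999999999995 -0.125
```

>>> jog_arm(motion=[-0.04,0,0,0,0,0,0.5,-0.08,0,0,0,0,0,0.5,-0.12,0,0,0,0,0,0.5,-0.16,0,0,0,0,0,0.5,-0.2,0,0,0,0,0,0.5,-0.24,0,0,0,0,0,0.5,-0.28,0,0,0,0,0,0.5,-0.31,0,0,0,0,0,0.5,-0.33,0,0,0,0,0,0.5,-0.33,0,0,0,0,0,0.5,-0.33,0,0,0,0,0,0.5])

```text
clock: 12.92
tcp_pos: [0.544, -0.1612, 0.0796]
orientation: [0.0, 0.017, 1.0, 0.0]
wrist_force: [-0.8, 0.1, 0.7]
finger_gap: 0.0427
grip_force: 0.0
```

```bash
python3 go.py "(.555,-.162,.0797)"
python3 - <<'E'
from h import *
im=read_camera("scene");measure("scene",im)
h=cv2.cvtColor(rect("scene",im,.086),cv2.COLOR_RGB2HSV)
for y in(-.175,-.162,-.15):
    c=int((Y1-y)*1000);s=h[60:130,c-3:c+4,1].mean(1);w=np.where(s<.5*np.median(s))[0]+60;print(y,np.round(X1-w/1000,3).tolist())
E
```

```text
t 12.93 p [ 0.544  -0.1612  0.0796] shelf-rel yaw -0.0002 F [-0.82  0.08  0.65] gap 0.0427
[ 0.555  -0.162   0.0797] shift [-0.0552 -0.0023 -0.0004] turn [ 0.0001  0.     -0.0001]
scene blue centre 0.6385 0.0776 yaw -0.034 len 125.42046018977997 area 5749 bbox x 0.574 0.701 y 0.04799999999999999 0.10999999999999999
-0.175 [0.651, 0.65, 0.649, 0.648, 0.647, 0.646, 0.645, 0.644, 0.643, 0.642, 0.641, 0.64, 0.639, 0.638]
-0.162 [0.652, 0.651, 0.65, 0.649, 0.648, 0.647, 0.646, 0.645, 0.644, 0.643, 0.642, 0.641, 0.64, 0.639, 0.638]
-0.15 [0.652, 0.651, 0.65, 0.649, 0.648, 0.647, 0.646, 0.645, 0.644, 0.643, 0.642, 0.641, 0.64, 0.639]
```

>>> jog_arm(motion=[-0.02,0,0,0,0,0,0.5,-0.04,0,0,0,0,0,0.5,-0.05,0,0,0,0,0,0.5,-0.055,0,0,0,0,0,0.5,-0.055,0,0,0,0,0,0.5,-0.055,0,0,0,0,0,0.5])

```text
clock: 13.72
tcp_pos: [0.5551, -0.1616, 0.0797]
orientation: [0.0, 0.017, 1.0, 0.0]
wrist_force: [-0.0, -0.7, -0.1]
finger_gap: 0.0428
grip_force: 0.0
```

>>> jog_arm(motion=[0.05,0,0,0,0,0,0.5,0.12,0,0,0,0,0,0.5,0.15,0,0,0,0,0,0.5,0.15,0,-0.25,0,0,0,0.5,0.2,0,-0.5,0,0,0,0.5,0.4,0.3,-0.7,0,0,0,0.5,0.7,0.5,-0.8,0,0,0,0.5,0.8,0.8,-0.8,0,0,0,0.5,0.8,1,-0.8,0,0,0,0.5,0.8,1,-0.8,0,0,0,0.5,0.8,1,-0.8,0,0,0,0.5])

```text
clock: 15.1
tcp_pos: [0.4017, 0.0437, 0.2399]
orientation: [0.0, 0.016, 1.0, -0.0]
wrist_force: [-0.4, -0.1, -0.2]
finger_gap: 0.0431
grip_force: 0.0
```

```bash
python3 go.py
python3 - <<'E'
from h import *
for n in("scene","top"):
    im=read_camera(n);measure(n,im)
    r=rect(n,im,.086);h=cv2.cvtColor(r,cv2.COLOR_RGB2HSV)
    for y in(-.162,.077):
        c=int((Y1-y)*1000);s=h[40:130,c-6:c+7,1].mean(1);w=np.where(s<.5*np.median(s))[0]+40;print(n,y,np.round(X1-w/1000,3).tolist())
    if n=="scene":cv2.imwrite("pics/f.png",r[:,:,::-1])
E
```

```text
t 15.1 p [0.4017 0.0437 0.2399] shelf-rel yaw 0.0012 F [-0.4  -0.08 -0.21] gap 0.0431
scene blue centre 0.6385 0.0775 yaw -0.034 len 125.4229397196192 area 5735 bbox x 0.574 0.701 y 0.04799999999999999 0.10999999999999999
scene -0.162 [0.662, 0.661, 0.66, 0.659, 0.658, 0.657, 0.656, 0.655, 0.654, 0.653, 0.652, 0.651, 0.65, 0.649]
scene 0.077 [0.67, 0.669, 0.668, 0.667, 0.666, 0.665, 0.664, 0.663, 0.662, 0.661, 0.66, 0.659, 0.658, 0.657, 0.656, 0.655]
top blue centre 0.6371 0.076 yaw -0.033 len 126.08557348017433 area 5790 bbox x 0.573 0.7 y 0.045999999999999985 0.10899999999999999
top -0.162 [0.664, 0.663, 0.662, 0.661, 0.66, 0.659, 0.658, 0.657, 0.656, 0.655, 0.654, 0.653, 0.652, 0.651, 0.65]
top 0.077 [0.671, 0.67, 0.669, 0.668, 0.667, 0.666, 0.665, 0.664, 0.663, 0.662, 0.661, 0.66, 0.659, 0.658, 0.657, 0.656]
```

View pics/f.png

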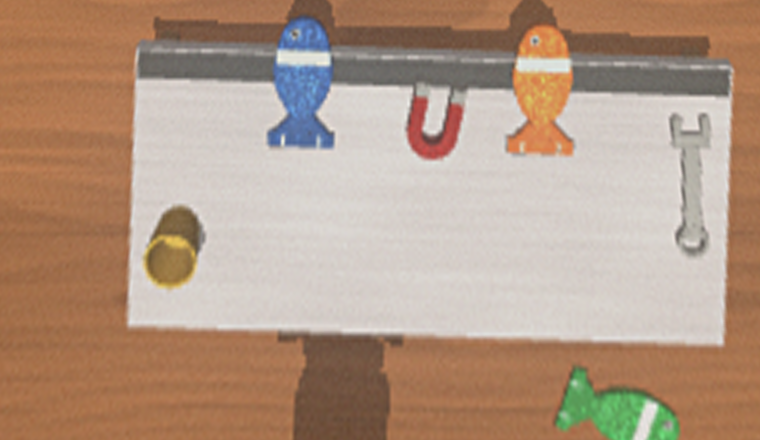

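Both fish are square to the edge with the bands over it: blue band at (303,58), orange band at (544,66). The other toys haven't moved. The measured band middles are within about 2 mm of the edge, so I'm handing in.

```bash
python3 -c "
from workcell import env
print(env.hand_in())"
```

```text
the job is handed in; nothing more can be done
None
```

I slid both fish out over the far edge and handed the job in, though no verdict came back: each band middle measured within about 2 mm of the edge, both fish lie square to it, and the other toys show no movement in the final picture.

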